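# Rock a tight locating block out of its fixture plate

## Task

The steel locating block sits tight in the slot of the blue fixture plate, which is heavy but not bolted down, so a straight pull would only lift the plate with it. Grip the block by its dark grip and rock it free in small strokes, first raising the end with the red dot, then the other end above it while both are still in the slot, and so on from side to side, keeping the plate on the bench and leaving the things around alone. Finish still holding the block level over its slot, just clear of the plate by a centimetre or two; do not put it down.

Things in the scene. Friction and masses are not known exactly. Their poses are not given: they have to be found in the camera images.
- fixture: Blue fixture plate, 110 (x) x 270 (y) x 30 mm (z), 2.6 kg, standing loose and flat on the bench, with a slot in the middle of its top for the block. Origin: centre of its underside; z up, y along its length and along the slot.
- slot (a point): Middle of the slot's mouth, at the plate's top, 30 mm above the fixture's origin. The slot is 94 mm long (y), 10 mm wide (x), 23 mm deep. Sprung cheeks at y = +34 and -34 mm press the tongue against the slot's -x wall; each holds its end by friction of 15 to 20 N all the way up: both together resist more than the plate's weight (26 N), one alone less.
- block: Steel locating block, 0.4 kg. Origin: centre of the underside of its tongue, 10 mm above the bench when seated; axes as the fixture's. From the origin up: tongue 10 (x) x 84 (y) x 20 mm high, a tight fit across the slot with 5 mm of play lengthwise at each end; shoulder 26 x 84 x 12 mm, resting on the plate's top when seated; grip 22 x 46 x 40 mm, its top 72 mm up.
- grip (a point): Centre of the block's dark grip, 52 mm above the block's origin (62 mm above the bench when seated). The grip is 22 (x) x 46 (y) x 40 mm high; grip it from above across the 46 mm, fingers closing along y, so that the rocking is in the plane of the fingers.
- dot_end (a point): Point at the +y end of the block, on the underside of its shoulder, 42 mm from the middle. The red dot, 12 mm across, is on top of the shoulder above this end, 33 mm from the middle. It is level with the plate's top (30 mm) when seated.
- plain_end (a point): The same point at the block's other (-y) end, which has no dot.
- oil_filter: Blue oil filter, 66 mm across, 79 mm high, standing on the bench behind the plate; leave alone. Origin: centre of its underside.
- bearing: Steel ball bearing, 62 mm across, 16 mm high, lying on the bench behind the plate; leave alone. Origin: centre of its underside.
- carton_bulb: Small white and dark carton, 50 x 51 x 61 mm, behind the plate; leave alone. Origin: centre of its underside.
Not all that is in view belongs to the job. Of the things like the block, leave any that is yellow; of the rest the larger one is meant.

How it is judged:
By the outcome, as a careful person would: the job done as asked, in the order asked, and still so for the second after the job is handed in, while the arm keeps its last pose, push and grip.
It also fails if it takes over 45 s, if anything falls off the work surface, if the arm or the gripper's body presses on something with over 40 N, if the wrist force passes 120 N, or if a joint passes its speed limit or range.

## Robot

A 6-joint arm with a two-finger parallel gripper is mounted at the origin on a cart in front of the work surface, level with it; the furniture and walls round the work are solid. World frame = base frame: x ahead of the robot, y to its left, z up, the work surface at z = 0. Lengths are in m, angles in rad, forces in N, time in s.
With the tool pointing down it reaches from about 0.275 to 0.775 m from the base axis. Payload 14.6 kg.
Tool frame: the origin (TCP) lies on the front face of the gripper's body, between the roots of the fingers; the fingertips stand 73 mm ahead of it and the grasp point (between the pads) lies 54 mm ahead of it; z points along the fingers, y is the line along which they close (so a half turn about z gives the same grasp; the last joint's range is limited). The gripper opens to 85 mm and grips with 20 to 120 N. Pads are 22 mm wide; open, the fingers measure 114 mm over their backs; the gripper's body (76 mm by 85 mm) begins 54 mm behind the grasp point. The pads swing forward as they close: fully open they stand 13 mm farther back than shut.
Start: joints at [1.171, 0.263, -0.048, 1.259, 0, 1.415], TCP at [0.127, 0.509, 0.304] pointing down, gripper open.
Joint ranges: [-2.65, 2.65], [-0.89, 1.7], [-1.18, 1.37], [-2.13, 2.11], [-1.35, 1.29], [-3.14, 3.14]. Speed limits (rad/s): [1.89, 1.89, 2.57, 2.79, 3.14, 3.14].

## Interface

Orientations are given as [roll, pitch, yaw] about the fixed x, y, z axes, in that order (R = Rz(yaw) Ry(pitch) Rx(roll)).
In Python, from rig import bot, fingers, solver, telemetry, read_camera, camera_model, workorder gives the robot as it stands. The module is installed in compiled form; this text tells all that it offers. Calls block until the motion is done:
- bot.move_ptp(position, orientation): joint-space move of the TCP to a pose.
- bot.move_l(position, speed=0.15, ori=None, f_stop=None): straight line of the TCP; ori=None keeps the orientation; speed is the mean speed in m/s. With f_stop (N) it stops when the force on the tool has changed by that much, and returns True; else False.
- bot.movej(angles): joint-space move.
- fingers.move_gripper(opening): opening from 0.0 (shut) to 1.0 (fully open); the grip force is fixed at half the most; returns when the fingers have stopped.
- bot.sleep(seconds).
- solver.solve_ik(position, orientation): joint angles nearest the present ones, or None.
- telemetry.get_state(): the state.
- read_camera(name): name is "side" or "top" or "wrist"; returns (picture, depth): 400x640x3 uint8, red, green, blue; 400x640 float32, m along the optical axis (not along the pixel's ray), 0 where there is no reading.
- camera_model(name): a dict with "fx", "fy", "cx", "cy" (pixels), "k1" (the pictures are not rectified: a ray, as slopes to the right and down, at radius r is drawn at 1 + k1 r^2 times it, then the intrinsics apply), "T" (4x4, takes a point from camera to world coordinates). Camera axes: x right, y down, z forward; pixel columns grow to the right and rows downward; lengths in m; the calibration is good to about 2 mm. A picture is of the moment at which its call begins: read the wrist's pose just before it. camera_model takes no time and is no camera call; for the wrist camera it gives the pose at the moment of the call.
A pose or a line that the arm cannot do raises bot.IKError and nothing moves.
- workorder.sign_off(): hands the job in; it is judged then, once.
The state is a dict: "t": time; "joint_pos": joint angles; "qd": joint speeds; "joint_torque": joint torques, N m; "ee_pos": TCP position; "ee_rot": TCP orientation; "force": force on the tool from outside, world axes, zero at the start; "torque": the same for the moment, N m; "grip_width": opening from 0.0 (shut) to 1.0 (fully open); "finger_force": force on a finger pad.
Only numpy, scipy, OpenCV 4.12 (cv2) and the standard library are available. Lean on these libraries where they do the work, as an engineer would, in place of code of your own. Each camera call takes 0.05 s, during which the arm holds its last target. There are 200 camera calls.

## Working session

There is one attempt and no reset: what is moved stays moved. The work goes in short steps, each a Python script; the robot and the scene stay as the last script left them, time stands still between calls to the robot, and variables do not carry over. Pictures are saved under pics/ and viewed, at most 10 in all, crops included, and the job is handed in when it is done.

```bash
mkdir -p pics; cat > h.py <<'E'
import numpy as np, cv2
from rig import bot, fingers, solver, telemetry, read_camera, camera_model, workorder
def snap(n):
    m=camera_model(n); im,d=read_camera(n); return im,d,m
def cloud(d,m):
    K=np.array([[m['fx'],0,m['cx']],[0,m['fy'],m['cy']],[0,0,1.]])
    h,w=d.shape; uv=np.stack(np.meshgrid(np.arange(w),np.arange(h)),-1).reshape(-1,1,2).astype(float)
    s=cv2.undistortPoints(uv,K,np.array([m['k1'],0,0,0.])).reshape(h,w,2)
    p=np.dstack([s*d[...,None],d]); T=np.array(m['T']); return p@T[:3,:3].T+T[:3,3]
def save(n,im): cv2.imwrite('pics/'+n+'.png',im[...,::-1])
E
python3 - <<'E'
from h import *
for n in('top','side'):
    im,d,m=snap(n); save(n,im); np.savez(n,im=im,p=cloud(d,m),d=d); print(m)
print(telemetry.get_state())
E
```

```text
{'fx': 409.692625399933, 'fy': 409.692625399933, 'cx': 323.0366751097627, 'cy': 196.79569074665363, 'k1': 0.019994194343107487, 'T': array([[ 0.02782857, -0.9893524 ,  0.14285447,  0.43385704],
       [-0.99954058, -0.02582416,  0.01586641,  0.19130618],
       [-0.01200837, -0.14323038, -0.98961652,  1.10474936],
       [ 0.        ,  0.        ,  0.        ,  1.        ]])}
{'fx': 456.21995357208596, 'fy': 456.21995357208596, 'cx': 317.9221991030972, 'cy': 203.82331202775634, 'k1': -0.007965812945507977, 'T': array([[ 0.9575913 , -0.17958909,  0.2253146 ,  0.35187735],
       [-0.28790405, -0.56542646,  0.77291925, -0.60094557],
       [-0.01140903, -0.80500974, -0.59315189,  0.65201242],
       [ 0.        ,  0.        ,  0.        ,  1.        ]])}
{'t': 0.1, 'joint_pos': array([ 1.17072220e+00,  2.63500228e-01, -4.88331408e-02,  1.25939596e+00,
        3.48475307e-05,  1.41547865e+00]), 'qd': array([ 4.61350639e-04, -2.83412098e-04,  2.08362811e-03,  6.36070092e-05,
       -6.85588202e-04,  8.56655451e-04]), 'joint_torque': array([ 4.22083394e-03, -6.38581395e+01,  3.85061538e+01,  1.00208403e-02,
       -4.89567947e-05, -3.18591447e-05]), 'ee_pos': array([0.12716304, 0.50920533, 0.30347492]), 'ee_rot': array([-3.14067628e+00, -1.78757333e-04,  2.89683611e+00]), 'force': array([0.13230041, 0.36931976, 0.18310729]), 'torque': array([ 0.05604665,  0.02371086, -0.01693121]), 'finger_force': 0.0, 'grip_width': 1.0006828670144607}
```

View pics/top.png

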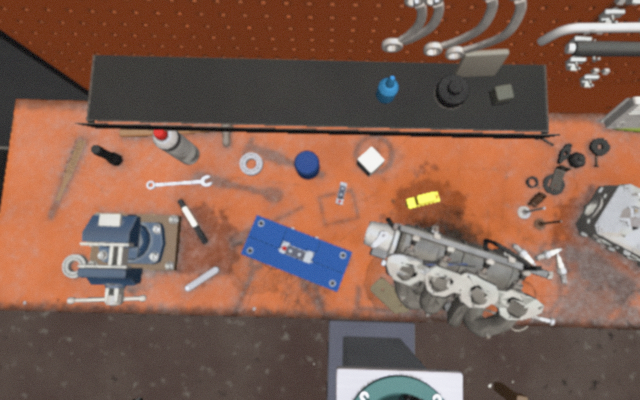

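View pics/side.png

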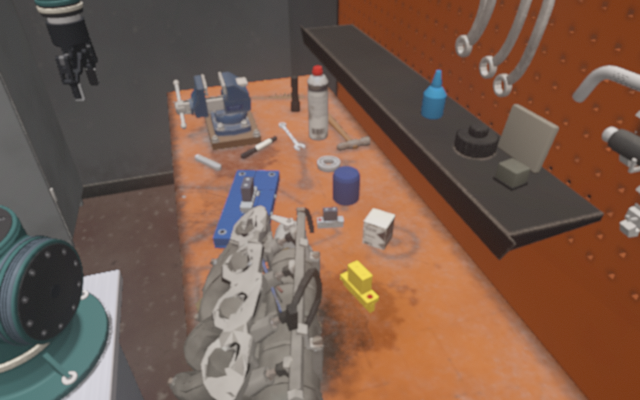

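The top view shows three look-alikes: a steel block in the blue plate at (297,251), a small steel one at (342,192) and a yellow one at (423,199). I choose the one in the plate because it's the larger of the two that aren't yellow. Next I'll measure it and take a close crop.

```bash
python3 - <<'E'
from h import *
T=np.load('top.npz');S=np.load('side.npz')
for n,Z in(('top',T),('side',S)):
    im=Z['im'];p=Z['p']
    hsv=cv2.cvtColor(im,cv2.COLOR_RGB2HSV)
    m=(hsv[...,0]>100)&(hsv[...,0]<125)&(hsv[...,1]>120)&(p[...,2]>.015)&(p[...,2]<.045)&(p[...,0]<.5)
    n_,l,st,c=cv2.connectedComponentsWithStats(m.astype(np.uint8))
    i=1+np.argmax(st[1:,4]); q=p[l==i]
    r=cv2.minAreaRect((q[:,:2]*1000).astype(np.float32)); print(n,len(q),r,np.median(q[:,2]))
    c=np.array(r[0])/1000
    g=(np.linalg.norm(p[...,:2]-c,axis=2)<.06)&(p[...,2]>.07)&(p[...,2]<.1)
    v,u=np.nonzero(g); 
    if len(u): print('grip top',g.sum(),np.median(p[g],0),cv2.minAreaRect((p[g][:,:2]*1000).astype(np.float32)),u.mean(),v.mean())
for n,Z,(x,y) in (('t',T,(297,251)),('s',S,(248,190))):
    c=Z['im'][y-45:y+45,x-65:x+65]; c=cv2.resize(c,None,fx=3,fy=3,interpolation=2)
    globals()[n]=c
save('crop',np.hstack([t,s]))
E
```

```text
top 3239 ((440.1007995605469, 275.20758056640625), (264.5859680175781, 105.20960235595703), 70.3530502319336) 0.030283102247903315
grip top 169 [0.44160759 0.27317262 0.08230776] ((441.68817138671875, 273.4363098144531), (46.057899475097656, 21.75975227355957), 70.09113311767578) 295.0059171597633 252.05917159763314
side 690 ((406.097900390625, 268.5582275390625), (246.21969604492188, 42.57542419433594), 70.43435668945312) 0.03019933481653353
grip top 164 [0.43638254 0.26295507 0.0814787 ] ((437.30047607421875, 270.759521484375), (47.77847671508789, 22.602874755859375), 70.64423370361328) 246.1829268292683 184.140243902439
```

View pics/crop.png

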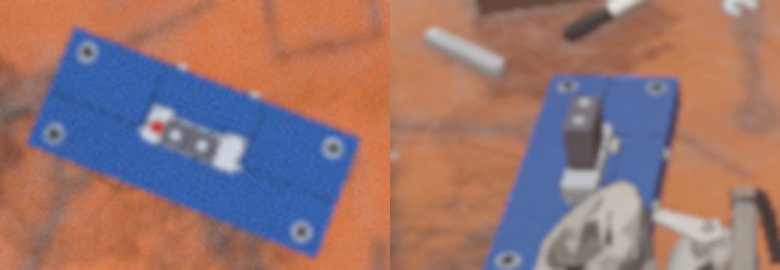

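The crop shows the steel block with its dark grip and a red dot on its left end, at about (297,251) in the full image. That end is the plate's +y end, towards world +y. The choice is confirmed. Next is a wrist view from above.

```bash
cat >> h.py <<'E'
def measure(n,save_as=None,verbose=True):
    im,d,m=snap(n); p=cloud(d,m)
    if save_as: save(save_as,im)
    hsv=cv2.cvtColor(im,cv2.COLOR_RGB2HSV)
    c=np.array([.441,.2735])
    near=np.linalg.norm(p[...,:2]-c,axis=2)
    g=(near<.045)&(p[...,2]>.076)&(p[...,2]<.13)&(d>0)
    b=(hsv[...,0]>100)&(hsv[...,0]<125)&(hsv[...,1]>120)&(p[...,2]>.02)&(p[...,2]<.045)&(near<.16)
    for k,x in(('grip',g),('plate',b)):
        if x.sum()>20: print(n,k,x.sum(),np.median(p[x],0).round(4),cv2.minAreaRect((p[x][:,:2]*1000).astype(np.float32)))
    return im,p
E
python3 - <<'E'
from h import *
yaw=np.pi-np.radians(19.7)
bot.move_ptp([.441,.2735,.30],[np.pi,0,yaw])
measure('wrist','w1')
bot.move_l([.415,.2635,.27])
measure('wrist','w2')
s=telemetry.get_state();print(s['t'],s['ee_pos'],s['ee_rot'],s['force'],s['joint_pos'],camera_model('wrist'))
E
```

```text
wrist grip 1100 [0.4401 0.273  0.0809] ((440.42132568359375, 272.88018798828125), (44.92379379272461, 21.81902503967285), 70.470947265625)
wrist plate 19083 [0.4338 0.2779 0.0289] ((440.7211608886719, 273.20233154296875), (267.2301025390625, 108.60494995117188), 70.33082580566406)
wrist grip 1270 [0.4393 0.2728 0.0809] ((440.14886474609375, 272.80682373046875), (45.45707702636719, 22.039958953857422), 69.94462585449219)
wrist plate 20795 [0.4322 0.2773 0.029 ] ((440.2993469238281, 273.4062194824219), (267.616943359375, 108.11100006103516), 70.37566375732422)
2.0833 [0.4154691  0.26408511 0.27076723] [3.14078943e+00 8.76100328e-04 2.79840456e+00] [ 0.1619875   0.51918097 -0.14259919] [ 4.00510012e-01  2.19824330e-01 -1.99294363e-01  1.15048906e+00
 -1.98214424e-06  7.43697756e-01] {'fx': 317.50250691277273, 'fy': 317.50250691277273, 'cx': 321.9864440375596, 'cy': 201.77311337173373, 'k1': -0.06429152854464451, 'T': array([[ 0.33695777,  0.89079342,  0.30487137,  0.3390612 ],
       [ 0.94151704, -0.31958112, -0.1068343 ,  0.29208444],
       [ 0.00226384,  0.32304024, -0.94638252,  0.33965191],
       [ 0.        ,  0.        ,  0.        ,  1.        ]])}
```

View pics/w1.png

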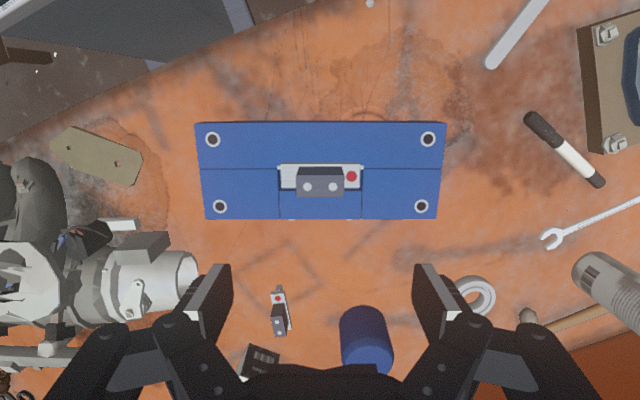

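The wrist view confirms the block in the plate: grip at about (320,185), red dot at (351,176), and the small look-alike at (280,310). The two wrist poses agree: grip at (0.440, 0.273), top at about 0.081, slot direction 70.35°. I'll descend and grip.

```bash
cat >> h.py <<'E'
A=np.radians(70.35); fy=np.array([np.cos(A),np.sin(A),0]); YAW=A+np.pi/2; C=np.array([.4403,.2731,.030]); L=.089
def pose(hd,hp):
    th=np.arcsin((hd-hp)/84)
    return C+[0,0,(hd+hp)/2000]+L*(-np.sin(th)*fy+[0,0,np.cos(th)]),[np.pi-th,0,YAW]
def st(tag=''):
    s=telemetry.get_state(); print(tag,round(s['t'],2),'pos',s['ee_pos'].round(4),'roll',round(np.degrees(s['ee_rot'][0]),2),'F',s['force'].round(1),'M',s['torque'].round(2),'w',round(s['grip_width'],3),round(s['finger_force'],1)); return s
E
python3 - <<'E'
from h import *
p,o=pose(0,0)
bot.move_ptp(p+[0,0,.06],o); st('above')
print(bot.move_l(p,speed=.05,f_stop=10)); st('down')
fingers.move_gripper(0.0); s=st('closed')
print('offset along fy',(s['ee_pos']-p)@fy,s['ee_pos']-p)
measure('wrist','w3')
E
```

```text
above 2.55 pos [0.4407 0.2733 0.1798] roll -179.99 F [0.1 0.4 0.7] M [-0.02  0.01 -0.02] w 1.0 0.0
False
down 3.9 pos [0.4404 0.2732 0.1193] roll 179.98 F [-0.7 -0.5 -0.3] M [-0.03 -0.05  0.04] w 0.997 0.0
closed 4.35 pos [0.4401 0.2725 0.1193] roll -179.92 F [-3.7 -7.3  9.6] M [-1.22  0.43  0.14] w 0.529 63.3
offset along fy -0.0006545182435416367 [-0.00021363 -0.00061871  0.00033999]
wrist grip 20548 [0.4334 0.2755 0.1017] ((438.82537841796875, 274.3278503417969), (89.88040924072266, 31.420576095581055), 69.3671646118164)
wrist plate 57028 [0.4227 0.2871 0.029 ] ((440.8900451660156, 273.46630859375), (269.1049499511719, 109.02713012695312), 70.40696716308594)
```

View pics/w3.png

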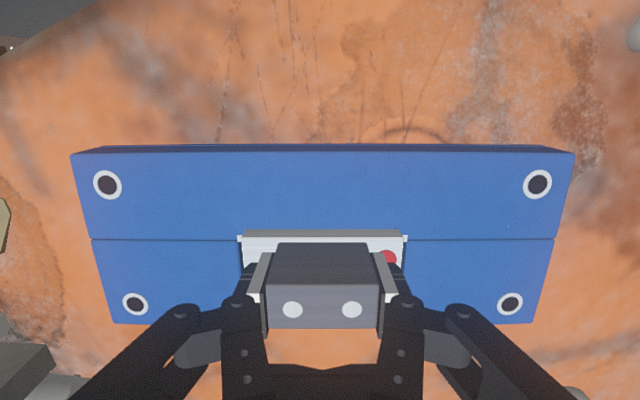

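Gripped: the pads sit on the ends of the dark grip (320,300) and the red dot end is at right (388,257). Next is the first stroke, raising the dot end in steps while watching force and the achieved heights.

```bash
cat >> h.py <<'E'
C=C-.00065*fy
def ends(s=None,dz=.0003):
    s=s or telemetry.get_state()
    th=np.pi-s['ee_rot'][0]; th=(th+np.pi)%(2*np.pi)-np.pi
    M=s['ee_pos']-L*(-np.sin(th)*fy+[0,0,np.cos(th)])-C-[0,0,dz]
    return M[2]*1e3+42*np.sin(th),M[2]*1e3-42*np.sin(th),M@fy*1e3
def go(hd,hp,v=.008):
    p,o=pose(hd,hp); bot.move_l(p,speed=v,ori=o); s=telemetry.get_state()
    print('cmd %.1f %.1f'%(hd,hp),'t %.2f'%s['t'],'got hd %.2f hp %.2f dy %.2f'%ends(s),'F',s['force'].round(1),'M',s['torque'].round(2)); return s
E
python3 - <<'E'
from h import *
for hd in (0,1,2,3): go(hd,-.1*hd)
measure('side','s1')
E
```

```text
cmd 0.0 -0.0 t 4.65 got hd 0.03 hp 0.04 dy -0.13 F [-1.7 -1.5  7.2] M [-0.47  0.4  -0.06]
cmd 1.0 -0.1 t 4.96 got hd 0.82 hp -0.28 dy -0.10 F [ 0.6 -0.2  4.5] M [-1.03  0.39  0.09]
cmd 2.0 -0.2 t 5.27 got hd 1.76 hp -0.43 dy -0.10 F [ 0.7 -0.9  5.4] M [-1.3   0.34  0.03]
cmd 3.0 -0.3 t 5.58 got hd 2.76 hp -0.52 dy -0.10 F [ 0.6 -0.7  4.7] M [-1.56  0.41  0.06]
side grip 174 [0.4431 0.2452 0.0993] ((442.9223937988281, 273.11865234375), (85.7444839477539, 26.451108932495117), 71.0344009399414)
side plate 1133 [0.4143 0.2689 0.0301] ((438.255126953125, 265.4002685546875), (262.7768859863281, 104.2965087890625), 69.8722915649414)
```

```bash
cat >> h.py <<'E'
def shoulder(n='wrist',save_as=None):
    im,d,m=snap(n); p=cloud(d,m)
    if save_as: save(save_as,im)
    fx=np.array([fy[1],-fy[0],0]); q=(p-C)@np.stack([fx,fy,[0,0,1]],1)*1e3
    hsv=cv2.cvtColor(im,cv2.COLOR_RGB2HSV); 
    white=(hsv[...,1]<60)&(hsv[...,2]>130)
    k=white&(abs(q[...,0]+12)<2.5)&(abs(q[...,1])<40)&(q[...,2]>5)&(q[...,2]<60)&(d>0)
    y,z=q[k][:,1],q[k][:,2]
    for _ in range(4):
        a,b=np.polyfit(y,z,1); r=z-a*y-b; ok=abs(r)<max(1.5,2*r.std()); y,z=y[ok],z[ok]
    blue=(hsv[...,0]>100)&(hsv[...,0]<125)&(hsv[...,1]>120)&(abs(q[...,0])<50)&(abs(q[...,2])<15)&(abs(q[...,1])>60)&(abs(q[...,1])<125)
    B=q[blue]; c=np.linalg.lstsq(np.c_[B[:,:2],np.ones(len(B))],B[:,2],rcond=None)[0]
    print(n,'shoulder n',len(y),'hd %.1f hp %.1f'%(42*a+b-12,-42*a+b-12),'| plate z at +y/-y end %.1f %.1f'%(c[2]+135*c[1],c[2]-135*c[1]))
E
python3 - <<'E'
from h import *
shoulder('wrist','w4')
E
```

```text
wrist shoulder n 1454 hd -0.1 hp -2.6 | plate z at +y/-y end -0.8 -1.2
```

View pics/w4.png

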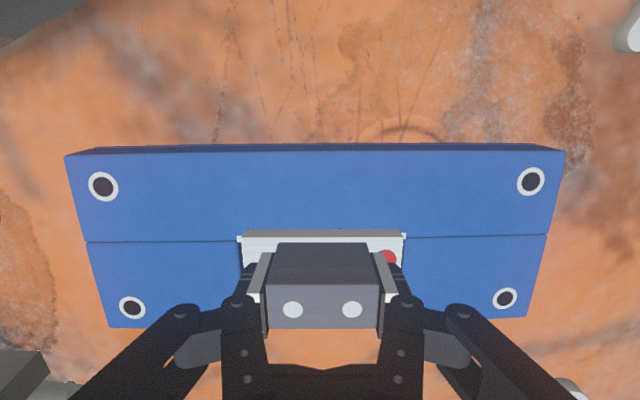

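The block is following the tool, the force is still downward and the plate is flat. Next stroke: the plain end.

```bash
python3 - <<'E'
from h import *
for hp in (1,2.5,4,5,6): go(3-.1*hp,hp)
shoulder()
E
```

```text
cmd 2.9 1.0 t 6.03 got hd 2.18 hp 0.37 dy -0.11 F [ 2.9 -5.  -5.5] M [-0.6  -0.67 -0.  ]
cmd 2.8 2.5 t 6.41 got hd 1.76 hp 1.58 dy -0.00 F [  3.8  -2.2 -14.8] M [-0.06 -1.16 -0.04]
cmd 2.6 4.0 t 6.79 got hd 1.56 hp 3.01 dy -0.10 F [  3.1   0.6 -24.8] M [ 0.54 -0.9  -0.  ]
cmd 2.5 5.0 t 7.10 got hd 1.51 hp 4.09 dy -0.50 F [  0.4   1.3 -27.9] M [ 0.53 -0.3  -0.02]
cmd 2.4 6.0 t 7.41 got hd 1.58 hp 5.23 dy -0.47 F [ -1.5  -1.3 -26.4] M [ 0.6  -0.17  0.15]
wrist shoulder n 2048 hd 4.9 hp 6.1 | plate z at +y/-y end -0.8 -0.7
```

```bash
cat >> h.py <<'E'
def bins():
    im,d,m=snap('wrist'); p=cloud(d,m)
    fx=np.array([fy[1],-fy[0],0]); q=(p-C)@np.stack([fx,fy,[0,0,1]],1)*1e3
    hsv=cv2.cvtColor(im,cv2.COLOR_RGB2HSV)
    # shoulder top: whitish bright strip rows, between grip and -x edge
    w=(hsv[...,1]<60)&(hsv[...,2]>170)&(abs(q[...,1])<45)&(q[...,0]>-14)&(q[...,0]<0)&(q[...,2]<30)&(d>0)
    red=((hsv[...,0]<8)|(hsv[...,0]>172))&(hsv[...,1]>140)&(abs(q[...,1])<45)&(abs(q[...,0])<14)&(q[...,2]<30)
    print('red',red.sum(),np.median(q[red],0).round(2))
    for y in range(-40,41,10):
        k=w&(abs(q[...,1]-y)<4)
        if k.sum()>15: print(y,k.sum(),np.percentile(q[k][:,2],[10,50,90]).round(1),np.median(q[k][:,0]).round(1))
    hsvb=(hsv[...,0]>100)&(hsv[...,0]<125)&(hsv[...,1]>120)&(abs(q[...,2])<15)&(q[...,0]<-18)&(q[...,0]>-50)
    print('plate',[float(np.median(q[hsvb&(abs(q[...,1]-y)<6)][:,2]).__round__(2)) for y in(-120,-90,-60,-20,20,60,90,120)])
    orange=(hsv[...,0]<18)&(hsv[...,1]>100)&(q[...,0]<-70)&(q[...,0]>-110)
    print('bench',[float(np.median(q[orange&(abs(q[...,1]-y)<15)][:,2]).__round__(2)) for y in(-90,-45,0,45,90)])
    return im
E
python3 - <<'E'
from h import *
im=bins(); save('w5',im[200:340,200:440].repeat(3,0).repeat(3,1))
E
```

```text
red 100 [-2.36 36.13 13.47]
-40 203 [15.  15.9 16.6] -6.7
-30 273 [14.9 15.6 16.4] -8.2
-20 109 [14.2 15.2 15.9] -11.4
-10 79 [13.9 14.7 15.3] -11.7
0 80 [13.5 14.1 14.8] -11.8
10 80 [13.  13.7 14.4] -11.7
20 84 [12.6 13.4 14.2] -11.7
30 225 [12.3 13.1 13.8] -9.1
40 239 [11.9 12.7 13.4] -8.0
plate [-0.6, -0.72, -0.73, -0.79, -0.75, -0.76, -0.74, -0.76]
bench [-31.29, -31.01, -30.87, -30.77, -30.81]
```

View pics/w5.png

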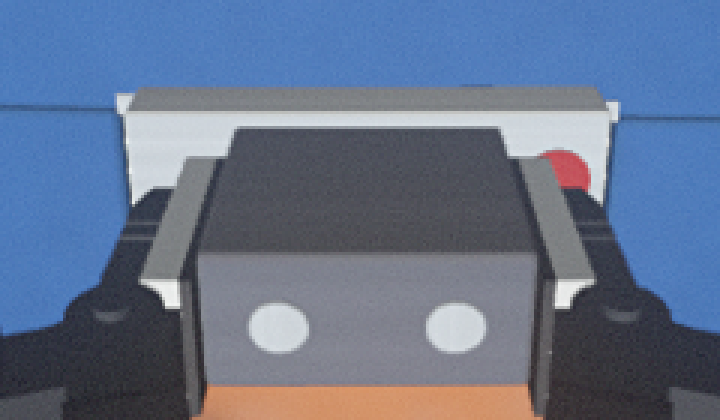

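The block's measured tilt (about 1.4 at the dot end, 4.8 mm at the plain end) agrees with the tool. The crop shows the plain end (125,100) higher than the dot end (612,110), and the plate reads flat. Pull force was close to the limit, so I'll add force feedback that eases the held end.

```bash
cat >> h.py <<'E'
def stroke(end,target,step=1.,v=.008):
    """raise one end (0 dot, 1 plain) to target mm; hold the other, easing it so that the pull stays ~ -20 N"""
    e=ends(); hold=e[1-end]+.1; x=e[end]+.5
    while ends()[end]<target-.15:
        x=x+min(step,max(.3,target+.7-x))
        s=go(*((x,hold) if end==0 else (hold,x)),v); f=s['force'][2]
        if f<-21: hold-=.3
        elif f>-10: hold+=.15
        if f<-29: print('STOP'); break
E
python3 - <<'E'
from h import *
stroke(0,8.); bins(); stroke(1,11.); bins()
E
```

```text
cmd 3.1 5.3 t 7.84 got hd 2.41 hp 4.72 dy -0.64 F [ -0.2   0.1 -27.6] M [ 0.12  0.01 -0.11]
cmd 4.1 5.0 t 8.17 got hd 3.51 hp 4.52 dy -0.61 F [ -0.6  -1.  -27.9] M [-0.28  0.12 -0.13]
cmd 5.1 4.7 t 8.49 got hd 4.64 hp 4.32 dy -0.46 F [ -0.2  -0.6 -26.4] M [-0.59  0.25 -0.09]
cmd 6.1 4.4 t 8.82 got hd 5.72 hp 4.08 dy -0.33 F [ -1.7  -1.2 -27. ] M [-0.75  0.35 -0.02]
cmd 7.1 4.1 t 9.14 got hd 6.80 hp 3.84 dy -0.28 F [ -2.6  -2.8 -24.8] M [-1.14  0.63 -0.1 ]
cmd 8.1 3.8 t 9.47 got hd 7.82 hp 3.57 dy -0.26 F [ -2.7  -2.7 -22.1] M [-1.38  0.64 -0.09]
cmd 8.7 3.5 t 9.73 got hd 8.49 hp 3.32 dy -0.13 F [ -4.   -3.6 -19.6] M [-1.76  0.88 -0.03]
red 94 [-1.28 35.27 19.26]
-40 227 [13.5 14.4 15.1] -6.5
-30 255 [14.2 15.  15.8] -7.8
-20 89 [14.6 15.5 16.1] -10.8
-10 79 [15.4 16.  16.9] -11.0
0 75 [16.  16.8 17.5] -11.1
10 79 [16.5 17.4 18.1] -11.0
20 91 [17.2 17.9 18.7] -10.8
30 220 [17.9 18.6 19.3] -8.3
40 208 [18.5 19.2 19.9] -7.0
plate [-1.13, -1.09, -1.02, -1.02, -0.95, -0.89, -0.82, -0.74]
bench [-31.17, -30.98, -30.82, -30.77, -30.83]
cmd 8.6 4.9 t 10.14 got hd 8.35 hp 4.52 dy 0.67 F [ -0.
[... 387 characters left out ...]
0.71 -0.24 -0.11]
cmd 8.0 9.9 t 11.69 got hd 7.70 hp 9.58 dy -0.04 F [  0.2   1.  -18.7] M [ 0.62 -0.26 -0.06]
cmd 8.0 10.9 t 11.98 got hd 7.65 hp 10.53 dy -0.08 F [  0.6   1.1 -20.2] M [ 0.5  -0.19 -0.13]
cmd 8.0 11.7 t 12.26 got hd 7.62 hp 11.36 dy -0.11 F [  0.6  -0.4 -22.5] M [ 0.52 -0.19 -0.09]
red 98 [-1.55 36.6  19.35]
-40 206 [-0.3 21.8 22.6] -7.2
-30 301 [20.3 21.7 22.4] -7.7
-20 140 [-0.3 20.9 21.7] -10.0
-10 88 [-0.4 20.6 21.5] -10.9
0 94 [-0.4 20.1 21.1] -10.8
10 80 [18.7 19.8 20.6] -11.1
20 81 [18.5 19.4 20.4] -11.0
30 225 [18.4 19.1 19.9] -8.3
40 243 [17.9 18.7 19.5] -7.5
plate [-1.19, -1.11, -1.1, -1.05, -0.98, -0.91, -0.85, -0.82]
bench [-31.21, -31.02, -30.86, -30.76, -30.8]
```

```bash
sed -i 's/hold=e\[1-end\]+.1/hold=e[1-end]-.2/; s/f<-21: hold-=.3/f<-20: hold-=.3/' h.py
python3 - <<'E'
from h import *
stroke(0,14.); stroke(1,16.8); bins()
E
```

```text
cmd 9.1 11.1 t 12.68 got hd 8.87 hp 10.89 dy -0.29 F [ -1.2  -0.4 -18.9] M [-0.12  0.21 -0.04]
cmd 10.1 11.1 t 12.98 got hd 9.67 hp 10.73 dy -0.38 F [ -1.2  -1.7 -22. ] M [-0.7   0.28 -0.03]
cmd 11.1 10.8 t 13.31 got hd 10.71 hp 10.46 dy -0.38 F [ -1.8  -3.5 -22.2] M [-1.1   0.43  0.03]
cmd 12.1 10.5 t 13.63 got hd 11.76 hp 10.18 dy -0.15 F [ -2.   -3.1 -23.6] M [-1.12  0.43 -0.04]
cmd 13.1 10.2 t 13.96 got hd 12.82 hp 9.93 dy -0.09 F [ -1.6  -3.8 -21.3] M [-1.3   0.61 -0.01]
cmd 14.1 9.9 t 14.28 got hd 13.85 hp 9.67 dy -0.06 F [ -2.   -3.6 -21.6] M [-1.45  0.71 -0.01]
cmd 13.7 11.2 t 14.67 got hd 13.54 hp 11.03 dy 0.45 F [ -2.3  -1.9 -19.9] M [-0.59  0.52  0.01]
cmd 13.7 12.2 t 14.97 got hd 13.47 hp 11.92 dy 0.56 F [  0.1   1.5 -22.6] M [0.39 0.13 0.06]
cmd 13.4 13.2 t 15.29 got hd 13.31 hp 13.06 dy 0.55 F [ -0.7   4.2 -18.8] M [ 1.05  0.08 -0.01]
cmd 13.4 14.2 t 15.59 got hd 13.19 hp 14.00 dy 0.17 F [ -0.    2.9 -18.2] M [ 1.   -0.13  0.01]
cmd 13.4 15.2 t 15.88 got hd 13.11 hp 14.95 dy 0.01 F [  1.2   2.2 -19. ] M [ 0.7  -0.23 -0.  ]
cmd 13.4 16.2 t 16.18 got hd 13.04 hp 15.89 dy -0.06 F [ -0.2   1.4 -18. ] M [ 0.54 -0.19 -0.04]
cmd 13.4 17.2 t 16.47 got hd 12.97 hp 16.83 dy -0.09 F [ -0.5   0.1 -20.7] M [ 0.55 -0.17 -0.14]
red 101 [-1.44 36.38 24.9 ]
-40 252 [-0.9 27.1 28. ] -6.4
-30 348 [-0.7 26.9 27.8] -7.1
-20 184 [-0.9 26.4 27.3] -8.3
-10 142 [-1.1 25.3 26.6] -9.9
0 146 [-0.9 24.6 26.1] -9.8
10 131 [-0.8 24.5 25.8] -10.1
20 137 [-1.1 24.5 25.4] -10.1
30 276 [-0.4 24.2 25.2] -7.8
40 294 [-0.5 23.9 24.8] -7.3
plate [-1.17, -1.14, -1.07, -1.07, -1.02, -0.93, -0.88, -0.8]
bench [-31.33, -30.99, -30.86, -30.78, -30.83]
```

```bash
python3 - <<'E'
from h import *
stroke(0,19.); stroke(1,22.); bins()
E
```

```text
cmd 14.5 16.6 t 16.89 got hd 14.22 hp 16.38 dy -0.29 F [ -1.   -0.3 -20. ] M [-0.3   0.1  -0.11]
cmd 15.5 16.3 t 17.22 got hd 15.14 hp 16.03 dy -0.42 F [ -1.8  -3.5 -17.6] M [-1.12  0.4  -0.02]
cmd 16.5 16.3 t 17.52 got hd 15.96 hp 15.87 dy -0.45 F [ -1.2  -5.7 -20.4] M [-1.59  0.38  0.05]
cmd 17.5 16.0 t 17.84 got hd 17.07 hp 15.61 dy -0.10 F [ -1.5  -3.4 -23. ] M [-1.17  0.37  0.03]
cmd 18.5 15.7 t 18.17 got hd 18.15 hp 15.38 dy -0.09 F [ -2.   -3.8 -22.4] M [-1.3   0.48  0.03]
cmd 19.5 15.4 t 18.49 got hd 19.55 hp 15.40 dy 0.13 F [ -3.2  -5.5 -16.1] M [-1.07  0.82 -0.16]
cmd 19.4 16.9 t 18.88 got hd 19.56 hp 17.02 dy 0.57 F [ -4.6  -1.7 -11. ] M [-0.4   0.94 -0.24]
cmd 19.4 17.9 t 19.18 got hd 19.81 hp 18.27 dy 0.69 F [-5.2 -0.7 -3.1] M [-0.13  1.41 -0.07]
cmd 19.5 18.9 t 19.46 got hd 19.78 hp 19.09 dy 0.66 F [-4.8  2.3 -0.7] M [ 0.34  1.17 -0.02]
cmd 19.7 19.9 t 19.74 got hd 19.56 hp 19.77 dy 0.36 F [-3.5  2.4 -1.2] M [0.58 0.76 0.02]
cmd 19.8 20.9 t 20.02 got hd 19.63 hp 20.73 dy 0.17 F [-0.3  0.1 -2.7] M [-0.04 -0.12  0.01]
cmd 20.0 21.9 t 20.31 got hd 19.64 hp 21.60 dy 0.07 F [ 0.   1.6 -3.4] M [-0.01 -0.07  0.03]
cmd 20.1 22.7 t 20.56 got hd 19.80 hp 22.40 dy 0.09 F [ 0.2  0.4 -3.7] M [ 0.03 -0.07  0.02]
red 1 [ 1.33 36.23 29.68]
-40 77 [-1.4 -0.7  0.1] -6.1
-30 77 [-1.3 -0.6  0.2] -6.2
-20 78 [-1.5 -0.5  0.4] -6.4
-10 78 [-1.3 -0.6  0.1] -6.4
0 79 [-1.4 -0.6  0.3] -6.6
10 89 [-1.2 -0.5  0.2] -6.5
20 78 [-1.2 -0.6  0.1] -6.3
30 89 [-1.1 -0.2  6.7] -6.4
40 105 [-1.1 -0.2 29.8] -6.2
plate [-1.16, -1.07, -1.02, -1.08, -1.02, -0.95, -0.89, -0.76]
bench [-31.29, -31.02, -30.85, -30.75, -30.81]
```

Both cheeks have let go: the pull is now just the block's weight (about 4 N). I'll level the block and lift it clear.

```bash
python3 - <<'E'
from h import *
go(22.7,22.7); go(35,35,.02); bot.sleep(.5); st()
shoulder('wrist','w6'); im,d,m=snap('side'); c=im[120:260,180:320]; c=cv2.resize(c,(400,400)); 
w=cv2.imread('pics/w6.png')[...,::-1][80:400,120:520]
save('fin',np.hstack([c,cv2.resize(w,(400,400))]))
fx=np.array([fy[1],-fy[0],0])
im,d,m=snap('wrist'); q=(cloud(d,m)-C)@np.stack([fx,fy,[0,0,1]],1)*1e3
k=(q[...,2]>40)&(q[...,2]<54)&(abs(q[...,0]+12)<4)
for y in range(-40,41,10):
    kk=k&(abs(q[...,1]-y)<4); print(y,kk.sum(),np.percentile(q[kk][:,2],[50,80]).round(1) if kk.sum() else '')
E
```

```text
cmd 22.7 22.7 t 21.14 got hd 22.51 hp 22.51 dy -0.12 F [-0.4  1.  -2.9] M [0.01 0.   0.  ]
cmd 35.0 35.0 t 21.91 got hd 34.65 hp 34.65 dy -0.05 F [-0.1 -0.9 -4.2] M [ 0.   -0.01  0.04]
 22.41 pos [0.4401 0.2725 0.154 ] roll 180.0 F [ 0.1 -0.3 -4.3] M [-0.01  0.04  0.01] w 0.531 69.3
wrist shoulder n 942 hd 33.1 hp 33.5 | plate z at +y/-y end -0.8 -1.2
-40 102 [45.1 45.7]
-30 185 [45.2 45.8]
-20 224 [45.6 49.3]
-10 250 [45.9 51. ]
0 246 [45.9 50.7]
10 244 [45.7 50.3]
20 237 [46.1 50.7]
30 191 [45.2 46. ]
40 150 [45.3 45.9]
```

View pics/fin.png

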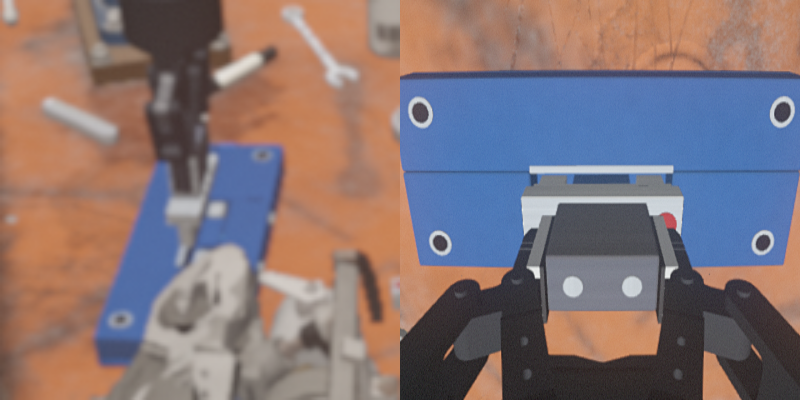

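The picture shows the block level in the gripper over its empty slot (600,180 in the right half), about 14 mm clear, with the plate flat on the bench.

```bash
python3 -c "
from rig import workorder; print(workorder.sign_off())"
```

```text
the job is handed in; nothing more can be done
None
```

The block was rocked free, dot end first, and is held level about 14 mm above its slot with the plate flat on the bench; on the first plain-end stroke the plate's plain end may have lifted about 0.5 mm, then settled, and the job is handed in.

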